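Raise the lunch camera to its second stop

TASK

Get the little camera up for a picture of the packed lunch: turn the red clamp knob clockwise to its stop to free the camera post, then squeeze the orange button on the side of the white grip and, keeping it squeezed, pull the post up past its first stop to the second stop, the top of its travel. Finish holding it there, still gripped, button squeezed and post fully up, since it drops back if you let go. Leave the lunch things where they are.

Things in the scene. Friction and masses are not known exactly. Their poses are not given: they have to be found in the camera images.
- stand: Camera stand bolted to the counter. Origin: centre of the underside of its base plate (150 along x, 110 along y, 12 thick), z up. A grey outer tube (44 x 44) rises on the origin to z = 102; the post with the white grip slides up in it. An arm (34 wide, top at z = 86) runs along -x to the clamp knob at x = -95. A camera sits on the grip's +x side (x = 35 to 95, below z = 170 with the post down).
- clamp_knob (a joint): Angle of the red clamp knob, rad: 0 = tight, grows clockwise seen from above, stop at 1.4 (free). Starts at 0 to 0.25. A yellow fan-shaped tongue under it (65 long, from the stand's z = 104 to 112) lies over a lug of the post and blocks it until about 1.15. Light friction (0.05 N m); it stays where it is left.
- clamp_grip (a point): Point on the knob's vertical axis at the height to grip: z = 138 of the stand, 12 mm below the knob's top. Its x lies along the knob's bar (46 long, 14 thick, from z = 116 to 150): pinch across the bar, along this frame's y. It turns with the knob; at knob angle 0 its x is the stand's x.
- mast (a joint): How far the post is pulled up, m: 0 = down (start), first stop 0.037 (the catch holds it there if the button is out), second stop and end of travel 0.072. Held down, with 1 mm play, until the knob is freed and the button squeezed. Post, grip and camera weigh 0.25 to 0.5 kg; let go at the second stop, it sinks about 19 mm.
- mast_grip (a point): Centre of the white grip block (40 x 40, 50 high) at the height to pinch it, level with the button: z = 145 of the stand with the post down, 20 mm below the block's top; it rises with the post. Axes as the stand's. Pinch from above along y: one finger on the button (+y face), the other on the plain -y face; 45 mm wide over the unpressed button.
- release (a joint): How far the orange button is pushed in, m: 0 = out, 0.005 = flush with the grip's face, own stop 0.0055. Sprung: 2.4 N to start, 5.7 N fully in; springs out when let go. The catch is clear above 0.0035. A firm pinch of 20 to 30 N across the grip keeps it in.
- release_face (a point): Middle of the orange button's outer face (18 wide, 22 high), which stands 5 mm out of the grip's +y face at y = 25 of the stand, 145 high with the post down; it is pushed along -y.
- bento: Closed bamboo two-tier bento box, 112 x 172 x 102 high, upright; origin: centre of the underside. In front of the camera; not to be moved.
- sandwich_case: Clear plastic sandwich case with blue clips, 146 x 136 x 50 high; origin: centre of the underside. Not to be moved.
- cup_a: Blue silicone muffin cup, 72 across, 34 high; origin: centre of the underside. Not to be moved.
- cup_b: Second blue silicone muffin cup, like the first. Not to be moved.
- spoon: Stainless spoon, 180 long, lying flat along its x; origin under its middle. Not to be moved.
- grater: Small green plastic hand grater lying flat, 183 x 66 x 15; origin on its underside, its x along its length. Not to be moved.
Things that resemble listed ones, but are neither listed nor needed, are in the scene too. Leave any green or purple look-alike of the stand alone.

How it is judged:
By the outcome, as a careful person would: the job done as asked, in the order asked, and still so for the second after the job is handed in, while the arm keeps its last pose, push and grip.
It also fails if it takes over 46 s, if anything falls off the work surface, if the arm or the gripper's body presses on something with over 40 N, if the wrist force passes 120 N, or if a joint passes its speed limit or range.

ROBOT

A 7-joint arm with a two-finger parallel gripper is mounted at the origin on the work surface. World frame = base frame: x ahead of the robot, y to its left, z up, the work surface at z = 0. Lengths are in mm, angles in rad, forces in N, time in s.
With the tool pointing down it reaches from about 425 to 925 mm from the base axis. Payload 6.8 kg.
Tool frame: the origin (TCP) lies midway between the tips of the shut fingers; the grasp point (between the pads) lies 19 mm behind it (grip_depth is the distance from the TCP to the grasp point, in mm); z points along the fingers, y is the line along which they close (so a half turn about z gives the same grasp; the last joint's range is limited). The gripper opens to 85 mm and grips with 20 to 120 N. Pads are 22 mm wide; open, the fingers measure 114 mm over their backs; the gripper's body (76 mm by 85 mm) begins 54 mm behind the grasp point. The pads swing forward as they close: fully open they stand 13 mm farther back than shut.
Start: joints at [-1.404, 0.477, 0.022, 1.555, -0.011, 1.109, -0.083], TCP at [183.16, 649.693, 198.308] pointing down, gripper open.
Joint ranges: [-2.96, 2.96], [-0.34, 2.1], [-1.41, 1.46], [0.24, 2.44], [-1.37, 4.51], [0.17, 1.92], [-2.96, 2.96]. Speed limits (rad/s): [2.39, 2.39, 3.14, 3.14, 3.14, 3.14, 3.14].

INTERFACE

Orientations are given as a rotation vector (axis times angle).
In Python, from workcell import * gives the robot as it stands. The module is installed in compiled form; this text tells all that it offers.
- The arm moves only by the tool arm_command, never from a script. Its arguments are lists of equal length, an entry for each row: "xyz": the shift along the tool's x, y, z in cm, a list of three; "twist": the turn, a rotation vector about the tool's x, y, z in rad, a list of three; "fingers": the closure, from -1 (fully open) to 1 (shut), so that 0 is half open. A call has 1 to 12 rows; each row shifts and turns the commanded pose from where the row before left it, along the tool's axes as they then stand; what a row does not reach is not made up. A row lasts 1/12 s, in which the tool goes at most 41.7 mm and 7.16 degrees, less where a joint would pass 70% of its speed; a pose out of reach is approached as far as the arm can. A call is refused whole if a number of a shift passes 4.17 or a number of a turn 0.125, either way. A call with a gripper value outside its range is refused whole. The fingers move at their own pace and stop on an object; "force" is the grip in N (left out, the last holds). Time passes only in rows, so rows that do not move let the fingers close. It gives the time, the measured TCP pose, the force, the opening and the grip force at its end, in the units of the state.
- read_state(): the state, without advancing time (a new reading comes with each control period).
- capture(name): name is "scene" or "side" or "wrist"; returns a dict with "color" (480x640x3 uint8, red, green, blue), "fx", "fy", "cx", "cy" (pixels), "origin" and "attitude" of the camera in the world. Camera axes: x right, y up, looking along -z (the intrinsics and any distortion apply to the point x, -y, -z); pixel columns grow to the right and rows downward; lengths in mm; the calibration is good to about 2 mm. A picture is of the moment at which its call begins. There is no depth.
- sign_off(): hands the job in; it is judged then, once.
Trained networks look in a picture, given as the dict that the camera call returned (one of the last four; its "shot" number tells which), for a name from the list of things; names that differ only in an ending like _2 or _b are one class to them, and where a whole thing is asked for, a point or a joint stands for the part that bears it (a point fixed in the world has none). Each returns a list of dicts, best first, with "score" (0 to 1); they miss things now and then, are a little off and sometimes report something else, mostly with a low value. They report only what shows in the picture. A call takes as long as a camera call. They do not tell look-alikes from the thing itself.
- find_in(label, picture): "box" ([centre column, centre row, width, height] in pixels, round what is visible of it).
- trace(label, picture): "mask" (480x640 bool, what is visible of it) and "box" ([centre column, centre row, width, height] in pixels, round what is visible of it).
- spot_point(label, picture): "point" ([row, column] in pixels: a listed point, or the origin of a listed thing).
The state is a dict: "clock": time; "joint_positions": joint angles; "dq": joint speeds; "effort": joint torques, N m; "ee_pos": TCP position; "tool_rot": TCP orientation; "wrist_force": force on the tool from outside, world axes, zero at the start; "moment": the same for the moment, N m; "width": finger opening in mm; "grip_force": force on a finger pad.
Only numpy, scipy, OpenCV 4.12 (cv2) and the standard library are available. Lean on these libraries where they do the work, as an engineer would, in place of code of your own. Each camera call takes 0.05 s, during which the arm holds its last target. There are 200 camera calls.

## Working session

There is one attempt and no reset: what is moved stays moved. The work goes in short steps, Python scripts to look and compute and a tool call to move; the robot and the scene stay as the last step left them, time stands still between calls to the robot, and variables do not carry over. Pictures are saved under pics/ and viewed, at most 10 in all, crops included, and the job is handed in when it is done.

Besides the shell and the picture viewer there is one more tool, called after "Request:" as name(argument=value, ...) on one line, values as JSON. arm_command: Moves the arm, as the interface text tells. Its arguments: {"type":"object","properties":{"xyz":{"type":"array","items":{"type":"array","items":{"type":"number"}}},"twist":{"type":"array","items":{"type":"array","items":{"type":"number"}}},"fingers":{"type":"array","items":{"type":"number"}},"force":{"type":"number"}},"required":["xyz","twist","fingers"]}

```bash
mkdir -p pics
cat > h.py <<'E'
from workcell import *
import numpy as np, cv2
from scipy.spatial.transform import Rotation as R
def rot(a):
    a=np.array(a,float)
    return a if a.shape==(3,3) else (R.from_rotvec(a).as_matrix() if a.size==3 else R.from_quat(a).as_matrix())
def save(p,n): cv2.imwrite('pics/'+n,p['color'][...,::-1])
def ray(p,rc):
    r,c=rc
    d=rot(p['attitude'])@np.array([(c-p['cx'])/p['fx'],-(r-p['cy'])/p['fy'],-1.])
    return np.array(p['origin'],float),d/np.linalg.norm(d)
def atz(p,rc,z):
    o,d=ray(p,rc); return o+d*(z-o[2])/d[2]
def tri(L):
    A=0;b=0
    for p,rc in L:
        o,d=ray(p,rc);M=np.eye(3)-np.outer(d,d);A=A+M;b=b+M@o
    x=np.linalg.solve(A,b)
    return x,[np.linalg.norm((np.eye(3)-np.outer(d,d))@(x-o)) for o,d in (ray(p,rc) for p,rc in L)]
def proj(p,X):
    v=rot(p['attitude']).T@(np.array(X,float)-np.array(p['origin']))
    return (p['cy']+p['fy']*v[1]/v[2]*1.0, p['cx']-p['fx']*v[0]/v[2])
E
cat > a.py <<'E'
from h import *
print(read_state())
P={}
for n in ('scene','side','wrist'):
    p=capture(n);P[n]=p;save(p,n+'0.png');print(n,{k:v for k,v in p.items() if k!='color'})
    for l in ('stand','clamp_grip','mast_grip','release_face'):
        for q in spot_point(l,p)[:3]: print(' ',l,np.round(q['point'],1),round(q['score'],2))
E
python3 a.py
```

```text
{'clock': 0.0, 'joint_positions': array([-1.40407322,  0.47776881,  0.02233949,  1.55641752, -0.0115283 ,
        1.10930692, -0.08307192]), 'dq': array([ 0.0003498 , -0.00144128,  0.00047551,  0.00110415,  0.00135885,
       -0.00102193,  0.00015364]), 'effort': array([-1.31956956e-03, -5.96461451e+01,  1.60754632e+00, -2.81196535e+01,
        1.24126548e-02,  9.42965678e-03, -4.78269286e-06]), 'ee_pos': array([183.01511934, 649.05661137, 197.36106177]), 'tool_rot': array([-4.30256223e-01, -3.11184947e+00,  2.77619601e-03]), 'wrist_force': array([-0.17562086, -0.64662739,  0.31284896]), 'moment': array([0.00422735, 0.01856873, 0.04505526]), 'grip_force': 0.0, 'width': 85.4412526783112}
scene {'fx': 583.5992118568336, 'fy': 583.5992118568336, 'cx': 328.0645749888237, 'cy': 237.06337738938527, 'origin': array([1347.15638356,  -35.01016132, 1173.16776212]), 'attitude': array([0.54441968, 0.50084569, 1.4041076 ]), 'shot': 1}
  stand [351.6 419.5] 0.95
  stand [187.1 193.1] 0.78
  stand [284.5 266.5] 0.73
  clamp_grip [128.8 173.1] 0.84
  clamp_grip [221.4 246.8] 0.78
  clamp_grip [276.4
[... 225 characters left out ...]
7, 'cx': 330.0733088441094, 'cy': 248.55449589589287, 'origin': array([ 159.53842449, -792.41763851,  752.45332315]), 'attitude': array([ 0.935999  , -0.15794008, -0.33860593]), 'shot': 2}
  stand [320.6 387.8] 0.93
  stand [435.4 255.2] 0.91
  stand [227.  396.5] 0.68
  clamp_grip [423.8 191.4] 0.78
  clamp_grip [269.7 390.5] 0.64
  clamp_grip [288.  351.7] 0.56
  mast_grip [388.1 244.3] 0.78
  mast_grip [182.8 402.4] 0.75
  mast_grip [266.1 391.1] 0.65
wrist {'fx': 375.86034956508996, 'fy': 375.86034956508996, 'cx': 316.84309917734487, 'cy': 236.9191644457702, 'origin': array([117.04286558, 669.25860205, 374.63716985]), 'attitude': array([-0.23086896, -0.17677142,  1.28806693]), 'shot': 3}
```

View pics/scene0.png

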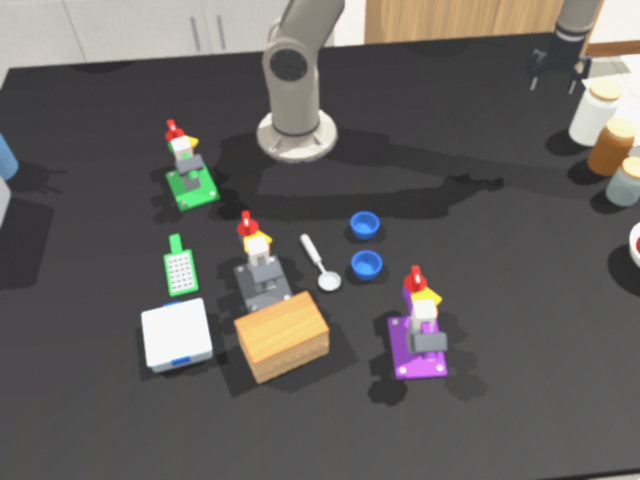

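View pics/side0.png

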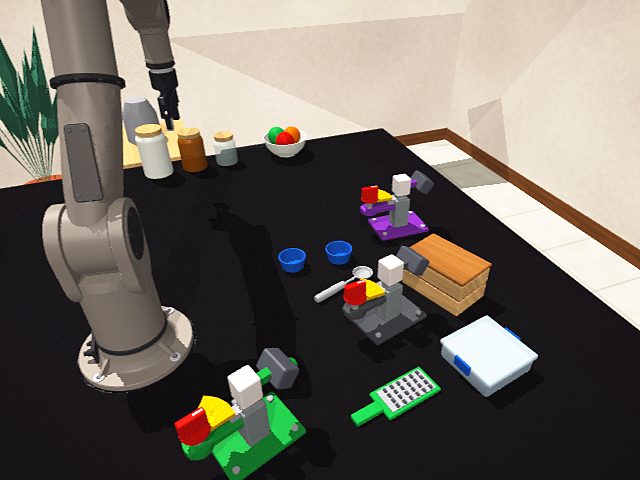

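The candidates are the green stand (scene col 190, row 185), the purple stand (420, 345) and the grey stand (262, 275) behind the bento. The grey one is the target. I'll triangulate it and check it in a close crop.

```bash
cat > b.py <<'E'
from h import *
s=capture('scene');d=capture('side')
pts={'clamp_grip':([221.4,246.8],[288,351.7],138),'mast_grip':([250.7,260.3],[266.1,391.1],145),'stand':([284.5,266.5],[320.6,387.8],0)}
for k,(a,b,z) in pts.items():
    x,e=tri([(s,a),(d,b)]);print(k,x.round(1),np.round(e,1),'scene@z',atz(s,a,z).round(1),'side@z',atz(d,b,z).round(1))
x,_=tri([(s,pts['stand'][0]),(d,pts['stand'][1])]);print('reproj',proj(s,x))
A=cv2.resize(s['color'][195:325,215:315],None,fx=4,fy=4,interpolation=cv2.INTER_CUBIC)
B=cv2.resize(d['color'][240:350,335:435],None,fx=4,fy=4,interpolation=cv2.INTER_CUBIC)
im=np.zeros((520,800,3),np.uint8);im[:,:400]=A;im[:440,400:]=B
cv2.imwrite('pics/crop0.png',im[...,::-1])
E
python3 b.py
```

```text
clamp_grip [ 446.  -138.7  134.5] [2.1 2.1] scene@z [ 451.  -139.7  138. ] side@z [ 443.6 -140.   138. ]
mast_grip [ 546.5 -111.1  144.6] [0.8 0.8] scene@z [ 546.1 -110.5  145. ] side@z [ 546.6 -112.4  145. ]
stand [ 540.3 -115.3   -6.3] [7.8 7.8] scene@z [ 538.2 -109.4    0. ] side@z [ 540.3 -129.     0. ]
reproj (np.float64(286.8926244353945), np.float64(264.3086998687754))
```

View pics/crop0.png

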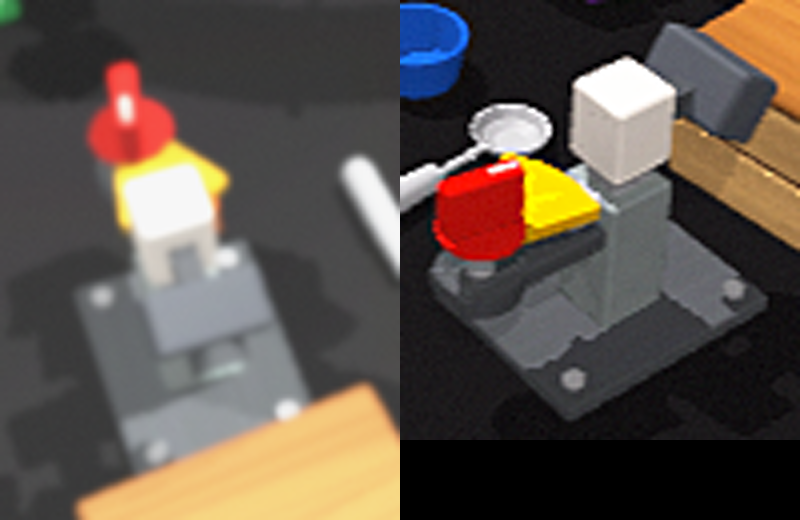

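The crop shows the grey stand with its red knob (scene 247, 227), yellow tongue, white grip (260, 250) and base plate with four bolts. Next I'll get the yaw and origin from the bolts.

```bash
cat > c.py <<'E'
from h import *
s=capture('scene');d=capture('side')
S=lambda x,y:(195+y/4-.4,215+x/4-.4); D=lambda x,y:(240+y/4-.4,335+(x-400)/4-.4)
b=np.array([atz(s,S(*q),14) for q in ((102,296),(227,258),(157,450),(288,410))])
print(b.round(1)); print('centre',b.mean(0).round(1))
v=b[2]+b[3]-b[0]-b[1]; w=b[1]+b[3]-b[0]-b[2]; print('yaw x',np.arctan2(v[1],v[0]),'y',np.arctan2(-w[0],w[1]))
for q in ((573,378),(735,288)): print('side bolt',atz(d,D(*q),14).round(1))
print('side near-edge corners z0',[atz(d,D(*q),0).round(1) for q in ((570,418),(768,305))])
for n,q in (('bar far',(123,66)),('bar near',(127,128))): print(n,atz(s,S(*q),150).round(1))
for q in ((440,194),(523,166)): print('side bar top edge',atz(d,D(*q),150).round(1))
st=read_state();print(st['joint_positions'].round(3)); Rm=rot(st['tool_rot']);print(Rm.round(3))
c=capture('wrist'); Rc=rot(c['attitude']); print('cam in tool',Rm.T@(c['origin']-st['ee_pos']),'look',(Rm.T@-Rc[:,2]).round(3))
for l in ('bento','spoon','cup_a','sandwich_case','grater'):
  q=spot_point(l,s)
  print(l,[(atz(s,t['point'],0).round(0),round(t['score'],2)) for t in q[:3]])
E
python3 c.py
```

```text
[[ 493.9 -171.    14. ]
 [ 473.3  -93.7   14. ]
 [ 608.1 -140.2   14. ]
 [ 588.8  -62.7   14. ]]
centre [ 541.  -116.9   14. ]
yaw x 0.26281463382427367 y 0.25302216765553087
side bolt [ 494.6 -170.6   14. ]
side bolt [ 611.5 -140.9   14. ]
side near-edge corners z0 [array([ 486.7, -184.9,    0. ]), array([ 630.8, -147.9,    0. ])]
bar far [ 429.3 -141.3  150. ]
bar near [ 476.9 -139.7  150. ]
side bar top edge [ 424.7 -147.8  150. ]
side bar top edge [ 472.3 -143.2  150. ]
[-1.404  0.477  0.022  1.555 -0.011  1.109 -0.083]
[[-0.962  0.271  0.   ]
 [ 0.271  0.962  0.   ]
 [ 0.     0.    -1.   ]]
cam in tool [  68.95868385    0.91297317 -176.3471291 ] look [-0.268  0.002  0.964]
bento [(array([712., -74.,   0.]), 0.82)]
spoon [(array([484.,  18.,   0.]), 0.72)]
cup_a [(array([387., 144.,   0.]), 0.8), (array([514., 128.,   0.]), 0.63)]
sandwich_case [(array([ 673., -311.,    0.]), 0.83)]
grater [(array([ 467., -323.,    0.]), 0.61)]
```

Request:
arm_command(xyz=[[-2.96,-2.62,-0.5],[-2.96,-2.62,-0.5],[-2.96,-2.62,-0.5],[-2.96,-2.62,-0.5],[-2.96,-2.62,-0.5],[-2.96,-2.62,-0.5],[-2.96,-2.62,-0.5],[-2.96,-2.62,-0.5],[-2.96,-2.62,-0.5],[-2.96,-2.62,-0.5],[-2.96,-2.62,-0.5],[-2.96,-2.62,-0.5]], twist=[[0,0,0],[0,0,0],[0,0,0],[0,0,0],[0,0,0],[0,0,0],[0,0,0],[0,0,0],[0,0,0],[0,0,0],[0,0,0],[0,0,0]], fingers=[-1,-1,-1,-1,-1,-1,-1,-1,-1,-1,-1,-1], force=40)

```text
clock: 2.25
ee_pos: [440.5, 248.9, 258.9]
tool_rot: [0.43, 3.112, 0.001]
wrist_force: [0.8, 0.9, -0.1]
width: 85.3
grip_force: 0.0
```

```bash
cat > w.py <<'E'
from h import *
import sys
st=read_state();Rm=rot(st['tool_rot']);t=st['ee_pos']
print('clk',st['clock'],'pos',t.round(1),'yyaw',np.arctan2(Rm[1,1],Rm[0,1]).round(3),'zax',Rm[:,2].round(3))
print('q',st['joint_positions'].round(2),'F',st['wrist_force'].round(1),'M',st['moment'].round(2),'w',round(st['width'],1),'g',round(st['grip_force'],1))
if len(sys.argv)>4:
    g=np.array(list(map(float,sys.argv[1:4])));y=float(sys.argv[4])
    print('tool shift cm',(Rm.T@(g-t)/10).round(2),'twist z',round(np.arctan2(Rm[1,1],Rm[0,1])-y,3))
E
python3 w.py 451 -139.5 260 1.63
```

```text
clk 2.25 pos [440.5 248.9 258.9] yyaw 1.296 zax [ 0.001  0.001 -1.   ]
q [-0.85  0.13  0.24  1.89 -0.04  1.12  0.7 ] F [ 0.8  0.9 -0.1] M [ 0.01 -0.07 -0.02] w 85.3 g 0.0
tool shift cm [-11.55 -37.1   -0.14] twist z -0.334
```

Request:
arm_command(xyz=[[-1.05,-3.37,0],[-1.05,-3.37,0],[-1.05,-3.37,0],[-1.05,-3.37,0],[-1.05,-3.37,0],[-1.05,-3.37,0],[-1.05,-3.37,0],[-1.05,-3.37,0],[-1.05,-3.37,0],[-1.05,-3.37,0],[-1.05,-3.37,0],[0,0,0]], twist=[[0,0,0],[0,0,0],[0,0,0],[0,0,0],[0,0,0],[0,0,0],[0,0,0],[0,0,-0.06],[0,0,-0.07],[0,0,-0.07],[0,0,-0.07],[0,0,-0.06]], fingers=[-1,-1,-1,-1,-1,-1,-1,-1,-1,-1,-1,-1])

```text
clock: 3.25
ee_pos: [464.2, -143.2, 259.1]
tool_rot: [-0.079, 3.138, -0.005]
wrist_force: [-0.4, -0.2, 0.2]
width: 85.2
grip_force: 0.0
```

```bash
cat > e.py <<'E'
from h import *
c=capture('wrist');save(c,'wrist1.png')
for l,z in (('clamp_grip',138),('mast_grip',145),('release_face',145),('stand',0)):
    for q in spot_point(l,c)[:2]: print(l,np.round(q['point'],1),round(q['score'],2),atz(c,q['point'],z).round(1))
for l,X in (('knob',(451,-139.5,138)),('mast',(545,-113,145)),('origin',(543,-114.5,0))): print(l,proj(c,X))
E
python3 e.py; python3 w.py 451 -139.5 121 1.63
```

```text
clamp_grip [202.7 321.8] 0.61 [ 450.  -138.6  138. ]
mast_grip [313.  341.8] 0.73 [ 542.7 -116.6  145. ]
release_face [308.7 369.8] 0.64 [537.4 -93.2 145. ]
stand [255.5 332.9] 0.82 [ 539.8 -118.7    0. ]
knob (np.float64(203.93353826392456), np.float64(320.60807777658806))
mast (np.float64(315.68219775403986), np.float64(345.82201883893066))
origin (np.float64(258.1608789219395), np.float64(336.1444919314819))
clk 3.5 pos [ 463.9 -134.8  258.2] yyaw 1.626 zax [-0.     0.001 -1.   ]
q [-0.4   0.09  0.6   1.96 -0.06  1.11  1.85] F [ 0.4  0.9 -0.6] M [0.03 0.01 0.03] w 85.5 g 0.0
tool shift cm [ 1.31 -0.41 13.72] twist z -0.004
```

View pics/wrist1.png

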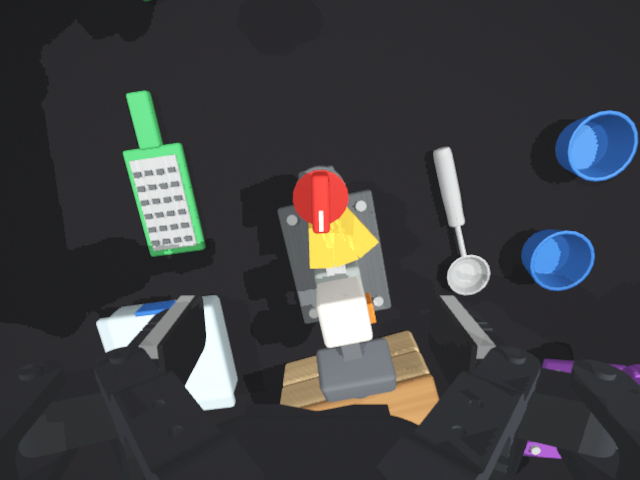

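The wrist view confirms the knob at (321, 203), its bar in line with the tool's x, the white grip at (343, 312) and the orange button at (370, 309). I'll descend onto the knob.

Request:
arm_command(xyz=[[1.35,-0.42,0],[0,0,2.5],[0,0,2.5],[0,0,2.5],[0,0,2.5],[0,0,2.0],[0,0,1.7],[0,0,0],[0,0,0]], twist=[[0,0,0],[0,0,0],[0,0,0],[0,0,0],[0,0,0],[0,0,0],[0,0,0],[0,0,0],[0,0,0]], fingers=[-1,-1,-1,-1,-1,-1,-1,-1,-1])

```text
clock: 4.25
ee_pos: [450.2, -139.9, 121.0]
tool_rot: [0.088, -3.138, -0.001]
wrist_force: [-0.1, -0.5, 0.4]
width: 85.2
grip_force: 0.0
```

```bash
python3 w.py 450.5 -139 121 1.63
```

```text
clk 4.25 pos [ 450.2 -139.9  121. ] yyaw 1.627 zax [-0.002  0.    -1.   ]
q [-0.32  0.27  0.57  2.13 -0.21  0.79  2.01] F [-0.1 -0.5  0.4] M [-0.05 -0.04  0.01] w 85.2 g 0.0
tool shift cm [-0.03  0.09  0.  ] twist z -0.003
```

Request:
arm_command(xyz=[[0,0,0],[0,0,0],[0,0,0],[0,0,0],[0,0,0],[0,0,0],[0,0,0],[0,0,0]], twist=[[0,0,0],[0,0,0],[0,0,0],[0,0,0],[0,0,0],[0,0,0],[0,0,0],[0,0,0]], fingers=[0,1,1,1,1,1,1,1], force=30)

```text
clock: 4.92
ee_pos: [450.7, -140.9, 121.3]
tool_rot: [-0.087, 3.14, 0.0]
wrist_force: [0.3, -0.3, -0.4]
width: 0.2
grip_force: 0.0
```

```bash
python3 w.py
```

```text
clk 4.9167 pos [ 450.7 -140.9  121.3] yyaw 1.626 zax [ 0.  0. -1.]
q [-0.32  0.27  0.58  2.13 -0.21  0.79  2.01] F [ 0.3 -0.3 -0.4] M [-0.01  0.   -0.03] w 0.2 g 0.0
```

The fingers closed on nothing, so I'll look.

Run:
```python
from h import *
c=capture('wrist');d=capture('side');s=capture('scene')
A=cv2.resize(c['color'],(420,315));B=cv2.resize(d['color'][210:340,300:460],(380,309),interpolation=cv2.INTER_CUBIC)
C=cv2.resize(s['color'][170:310,190:330],(280,280),interpolation=cv2.INTER_CUBIC)
im=np.zeros((600,800,3),np.uint8);im[:315,:420]=A;im[:309,420:]=B;im[316:596,:280]=C
cv2.imwrite('pics/chk1.png',im[...,::-1])
for n,p in (('w',c),('d',d),('s',s)):
    print(n,[(np.round(q['point'],1),round(q['score'],2)) for q in spot_point('clamp_grip',p)[:4]],proj(p,(450.5,-139,138)))
```

```text
w [(array([284.3, 316.9]), 0.61)] (np.float64(287.4814221811213), np.float64(317.7523309169036))
d [(array([288.3, 352.1]), 0.82), (array([422.3, 194.5]), 0.63), (array([190.2, 369.3]), 0.39)] (np.float64(286.8841307815376), np.float64(354.61369918844713))
s [(array([128. , 174.3]), 0.7), (array([221.2, 247.3]), 0.64), (array([277.6, 415.5]), 0.58)] (np.float64(221.21417360456795), np.float64(247.07863826886714))
```

View pics/chk1.png

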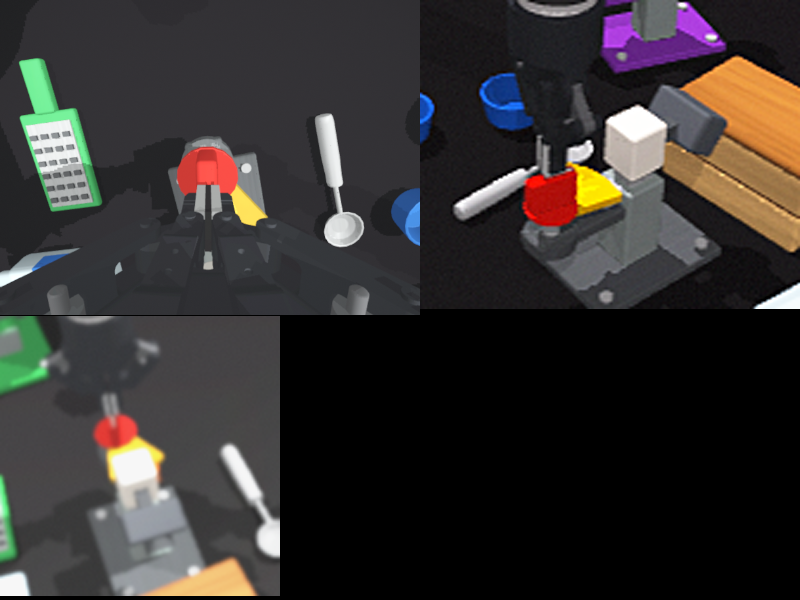

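Run:
```python
from h import *
c=capture('wrist');d=capture('side')
A=cv2.resize(c['color'][200:360,240:400],(400,400),interpolation=cv2.INTER_CUBIC);B=cv2.resize(d['color'][250:314,332:396],(400,400),interpolation=cv2.INTER_CUBIC)
cv2.imwrite('pics/chk2.png',np.hstack([A,B])[...,::-1])
st=read_state();print(st['width'],st['grip_force'],st['ee_pos'])
for X in ((450.7,-140.9,121.3),(450.7,-140.9,150)): print(proj(c,X),proj(d,X))
```

```text
-0.2562145813472143 0.0 [ 450.67136543 -140.94677046  121.2590962 ]
(np.float64(274.5172887361635), np.float64(313.82037094038685)) (np.float64(293.5666672556199), np.float64(354.9147217342667))
(np.float64(298.98743827541415), np.float64(313.3744218329869)) (np.float64(282.93387851924155), np.float64(355.1809362415279))
```

View pics/chk2.png

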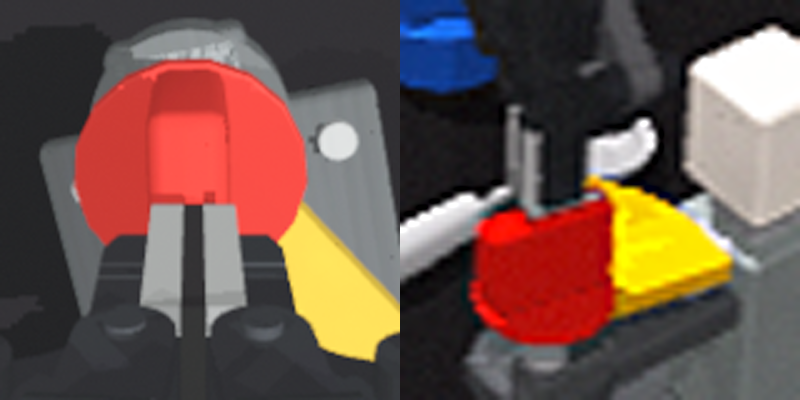

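The shut fingers sit above the knob's top, with their tips at about z = 150 in both views, although the reported TCP is 121. So the fingers end about 29 mm short of the reported TCP. I'll open, go lower in a cautious step and close again.

Request:
arm_command(xyz=[[0,0.15,0],[0,0,0],[0,0,0],[0,0,0],[0,0,0],[0,0,0.6],[0,0,0.6],[0,0,0.6],[0,0,0],[0,0,0]], twist=[[0,0,0],[0,0,0],[0,0,0],[0,0,0],[0,0,0],[0,0,0],[0,0,0],[0,0,0],[0,0,0],[0,0,0]], fingers=[0,0,0,0,0,0,0,0,0,0])

```text
clock: 6.15
ee_pos: [450.1, -139.5, 102.7]
tool_rot: [0.086, -3.139, 0.0]
wrist_force: [0.2, -0.1, -0.4]
width: 42.6
grip_force: 0.0
```

Request:
arm_command(xyz=[[0,0,0],[0,0,0],[0,0,0],[0,0,0],[0,0,0],[0,0,0]], twist=[[0,0,0],[0,0,0],[0,0,0],[0,0,0],[0,0,0],[0,0,0]], fingers=[1,1,1,1,1,1], force=30)

```text
clock: 6.65
ee_pos: [450.8, -141.3, 103.7]
tool_rot: [-0.085, 3.139, -0.003]
wrist_force: [0.5, -5.6, -0.2]
width: 12.7
grip_force: 33.8
```

```bash
python3 w.py
```

```text
clk 6.65 pos [ 450.8 -141.3  103.7] yyaw 1.625 zax [ 0.001 -0.002 -1.   ]
q [-0.3   0.3   0.56  2.15 -0.23  0.75  2.04] F [ 0.5 -5.6 -0.2] M [-1.11  0.05  0.01] w 12.7 g 33.8
```

The bar is gripped. Now I'll turn it clockwise.

Request:
arm_command(xyz=[[0,-0.12,0],[0,0,0],[0,0,0],[0,0,0],[0,0,0],[0,0,0],[0,0,0],[0,0,0],[0,0,0],[0,0,0],[0,0,0],[0,0,0]], twist=[[0,0,0],[0,0,0.1],[0,0,0.1],[0,0,0.1],[0,0,0.1],[0,0,0.1],[0,0,0.1],[0,0,0.1],[0,0,0.1],[0,0,0.1],[0,0,0],[0,0,0]], fingers=[1,1,1,1,1,1,1,1,1,1,1,1])

```text
clock: 7.65
ee_pos: [450.8, -141.6, 103.7]
tool_rot: [1.284, 2.866, -0.001]
wrist_force: [-2.1, -4.8, 4.0]
width: 12.7
grip_force: 34.4
```

```bash
python3 w.py
```

```text
clk 7.65 pos [ 450.8 -141.6  103.7] yyaw 0.728 zax [ 0.001 -0.001 -1.   ]
q [-0.47  0.35  0.79  2.16 -0.35  0.77  1.27] F [-2.1 -4.8  4. ] M [-1.1   0.32 -0.04] w 12.7 g 34.4
```

Request:
arm_command(xyz=[[0,0,0],[0,0,0],[0,0,0],[0,0,0],[0,0,0],[0,0,0]], twist=[[0,0,0.08],[0,0,0.08],[0,0,0.08],[0,0,0.06],[0,0,0],[0,0,0]], fingers=[1,1,1,1,1,1])

```text
clock: 8.15
ee_pos: [450.8, -141.7, 103.7]
tool_rot: [1.698, 2.642, -0.001]
wrist_force: [-1.3, -6.0, 4.5]
width: 12.9
grip_force: 34.5
```

```bash
python3 w.py
```

```text
clk 8.15 pos [ 450.8 -141.7  103.7] yyaw 0.428 zax [ 0.001 -0.001 -1.   ]
q [-0.53  0.37  0.87  2.16 -0.4   0.78  1.02] F [-1.3 -6.   4.5] M [-1.01  0.45 -0.01] w 12.9 g 34.5
```

Request:
arm_command(xyz=[[0,0,0],[0,0,0],[0,0,0],[0,0,0]], twist=[[0,0,0.03],[0,0,0.03],[0,0,0.0],[0,0,0]], fingers=[1,1,1,1])

```text
clock: 8.48
ee_pos: [450.8, -141.7, 103.7]
tool_rot: [1.772, 2.593, -0.002]
wrist_force: [-3.8, -4.2, 5.9]
width: 13.1
grip_force: 46.1
```

```bash
python3 w.py
```

```text
clk 8.4833 pos [ 450.8 -141.7  103.7] yyaw 0.372 zax [ 0.    -0.002 -1.   ]
q [-0.54  0.38  0.88  2.16 -0.41  0.78  0.98] F [-3.8 -4.2  5.9] M [-1.24  0.55  1.1 ] w 13.1 g 46.1
```

The wrist moment is 1.1 N m, so the knob is at its stop. I'll release it, rise and move over the post.

Request:
arm_command(xyz=[[0,0,0],[0,0,0],[0,0,0],[0,0,0],[0,0,-1.5],[0,0,-2.5],[0,0,-2.5],[0,0,-2.5],[0,0,0]], twist=[[0,0,0],[0,0,0],[0,0,0],[0,0,0],[0,0,0],[0,0,0],[0,0,0],[0,0,0],[0,0,0]], fingers=[0,0,0,0,0,0,0,0,0], force=25)

```text
clock: 9.23
ee_pos: [453.3, -141.4, 197.0]
tool_rot: [1.777, 2.585, 0.007]
wrist_force: [0.6, -0.2, -0.4]
width: 42.3
grip_force: 0.0
```

Request:
arm_command(xyz=[[0,0,0],[0,0,0],[0,0,0],[0,0,0],[0,0,0],[0,0,0],[0,0,0],[0,0,0],[0,0,0],[0,0,0],[0,0,0],[0,0,0]], twist=[[0,0,-0.12],[0,0,-0.12],[0,0,-0.12],[0,0,-0.12],[0,0,-0.12],[0,0,-0.12],[0,0,-0.12],[0,0,-0.12],[0,0,-0.12],[0,0,-0.12],[0,0,-0.12],[0,0,-0.12]], fingers=[-1,-1,-1,-1,-1,-1,-1,-1,-1,-1,-1,-1])

```text
clock: 10.23
ee_pos: [450.4, -140.2, 192.8]
tool_rot: [0.379, -3.118, -0.001]
wrist_force: [0.5, -0.6, -0.4]
width: 85.3
grip_force: 0.0
```

```bash
cat > f.py <<'E'
from h import *
c=capture('wrist');d=capture('side');s=capture('scene')
for l,z in (('clamp_grip',138),('mast_grip',145),('release_face',145),('stand',0)):
  for n,p in (('w',c),('d',d),('s',s)):
    for q in spot_point(l,p)[:3]:
        x=atz(p,q['point'],z)
        if np.hypot(x[0]-500,x[1]+120)<110: print(l,n,round(q['score'],2),x.round(1))
E
python3 f.py;python3 w.py 543.5 -114.5 193 1.83
```

```text
clamp_grip w 0.95 [ 448.  -139.6  138. ]
clamp_grip d 0.97 [ 443.6 -136.3  138. ]
clamp_grip s 0.7 [ 446.2 -138.4  138. ]
mast_grip w 0.72 [ 543.7 -116.3  145. ]
mast_grip d 0.82 [ 542.9 -113.2  145. ]
mast_grip s 0.93 [ 540.8 -117.7  145. ]
release_face w 0.55 [536.8 -89.6 145. ]
stand w 0.57 [ 542.  -117.5    0. ]
stand d 0.67 [ 538.7 -131.2    0. ]
stand s 0.9 [ 543.8 -117.1    0. ]
clk 10.9833 pos [ 450.7 -140.6  193.3] yyaw 1.806 zax [ 0.  0. -1.]
q [-0.49  0.16  0.74  2.07 -0.14  0.96  2.13] F [-0.6  0.9 -0.3] M [ 0.01 -0.    0.01] w 85.6 g 0.0
tool shift cm [-9.63  0.38  0.03] twist z -0.024
```

Request:
arm_command(xyz=[[-2.4,0.07,0],[-2.4,0.07,0],[-2.4,0.07,0],[-2.38,0.07,0],[0,0,0],[0,0,1.8],[0,0,1.8],[0,0,1.8],[0,0,1.8],[0,0,0],[0,0,0]], twist=[[0,0,-0.025],[0,0,0],[0,0,0],[0,0,0],[0,0,0],[0,0,0],[0,0,0],[0,0,0],[0,0,0],[0,0,0],[0,0,0]], fingers=[-1,-1,-1,-1,-1,-1,-1,-1,-1,-1,-1])

```text
clock: 11.9
ee_pos: [541.8, -114.0, 120.9]
tool_rot: [0.407, -3.113, -0.0]
wrist_force: [0.2, 0.2, 0.8]
width: 85.8
grip_force: 0.0
```

```bash
python3 w.py 543 -115.5 100 1.83
python3 - <<'E'
from h import *
c=capture('wrist');d=capture('side');s=capture('scene')
A=cv2.resize(c['color'],(400,300));B=cv2.resize(d['color'][160:310,320:470],(400,400),interpolation=cv2.INTER_CUBIC)
C=cv2.resize(s['color'][150:300,180:330],(300,300),interpolation=cv2.INTER_CUBIC)
im=np.zeros((600,800,3),np.uint8);im[:300,:400]=A;im[:400,400:]=B;im[300:,:300]=C
cv2.imwrite('pics/chk3.png',im[...,::-1])
t=read_state()['ee_pos']
for h in (0,29,42,73,102): print(h,np.round(proj(d,t+[0,0,h]),1),np.round(proj(s,t+[0,0,h]),1))
E
```

```text
clk 11.9 pos [ 541.8 -114.   120.9] yyaw 1.831 zax [-0.002 -0.    -1.   ]
q [-0.41  0.43  0.65  1.95 -0.33  0.87  2.25] F [0.2 0.2 0.8] M [-0.   -0.02 -0.04] w 85.8 g 0.0
tool shift cm [-0.08 -0.18  2.09] twist z 0.001
0 [275.1 389.5] [256.  259.6]
29 [264.5 390.4] [248.1 258.3]
42 [259.6 390.8] [244.5 257.7]
73 [247.7 391.7] [235.6 256.3]
102 [236.2 392.7] [227.  254.9]
```

View pics/chk3.png

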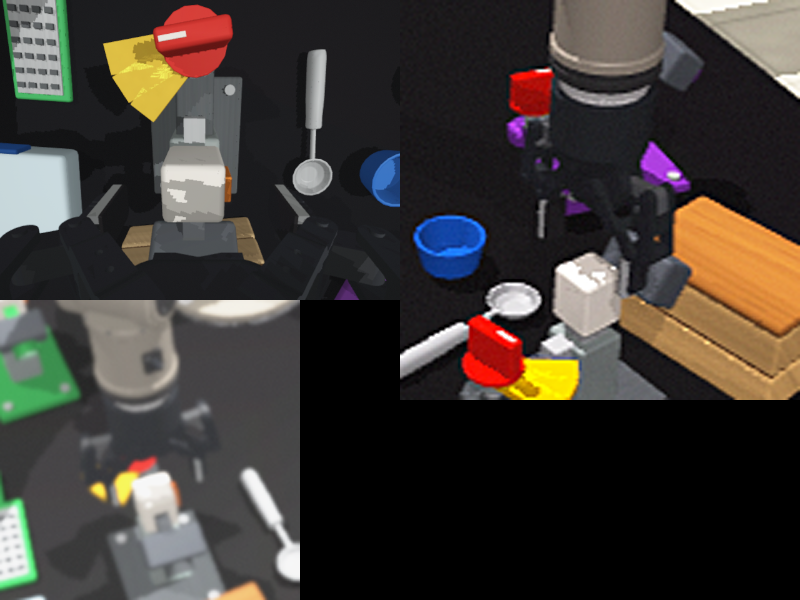

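In the views the knob is turned and the yellow tongue is clear. The open fingers straddle the grip block but are still above it, and the palm is well clear. Next I'll measure the tip heights.

Run:
```python
from h import *
d=capture('side');st=read_state();Rm=rot(st['tool_rot']);t=st['ee_pos']
P=lambda x,y:(160+y/2.667-.3,320+(x-400)/2.667-.3)
for n,sg,q in (('far',1,(541,237)),('near',-1,(610,268))):
    b=t+sg*Rm[:,1]*45
    for z in range(120,190,6): 
        r=proj(d,[b[0],b[1],z]); 
        if abs(r[0]-P(*q)[0])<3: print(n,z,np.round(r,1),np.round(P(*q),1))
```

```text
far 162 [250.5 376.9] [248.6 372.6]
far 168 [248.3 377. ] [248.6 372.6]
far 174 [246.  377.2] [248.6 372.6]
near 186 [262.  406.4] [260.2 398.4]
```

Request:
arm_command(xyz=[[-0.08,-0.18,0],[0,0,0.8],[0,0,0.8],[0,0,0.7],[0,0,0.6],[0,0,0],[0,0,0]], twist=[[0,0,0],[0,0,0],[0,0,0],[0,0,0],[0,0,0],[0,0,0],[0,0,0]], fingers=[-1,-1,-1,-1,-1,-1,-1])

```text
clock: 12.68
ee_pos: [543.4, -115.4, 91.6]
tool_rot: [0.407, -3.114, -0.0]
wrist_force: [-0.1, -0.4, -0.9]
width: 85.3
grip_force: 0.0
```

Request:
arm_command(xyz=[[0,0,0],[0,0,0],[0,0,0],[0,0,0],[0,0,0],[0,0,0],[0,0,0],[0,0,0]], twist=[[0,0,0],[0,0,0],[0,0,0],[0,0,0],[0,0,0],[0,0,0],[0,0,0],[0,0,0]], fingers=[1,1,1,1,1,1,1,1], force=28)

```text
clock: 13.35
ee_pos: [544.6, -116.7, 93.0]
tool_rot: [-0.406, 3.114, -0.002]
wrist_force: [-0.7, -5.4, 4.5]
width: 39.6
grip_force: 34.4
```

```bash
python3 w.py
python3 - <<'E'
from h import *
c=capture('wrist');d=capture('side');s=capture('scene')
A=cv2.resize(c['color'],(400,300));B=cv2.resize(d['color'][180:310,330:460],(400,400),interpolation=cv2.INTER_CUBIC)
C=cv2.resize(s['color'][190:290,210:310],(300,300),interpolation=cv2.INTER_CUBIC)
im=np.zeros((600,800,3),np.uint8);im[:300,:400]=A;im[:400,400:]=B;im[300:,:300]=C
cv2.imwrite('pics/chk4.png',im[...,::-1])
E
```

```text
clk 13.35 pos [ 544.6 -116.7   93. ] yyaw 1.83 zax [ 0.002 -0.001 -1.   ]
q [-0.38  0.47  0.62  1.97 -0.37  0.81  2.28] F [-0.7 -5.4  4.5] M [-0.75  0.04 -0.01] w 39.6 g 34.4
```

View pics/chk4.png

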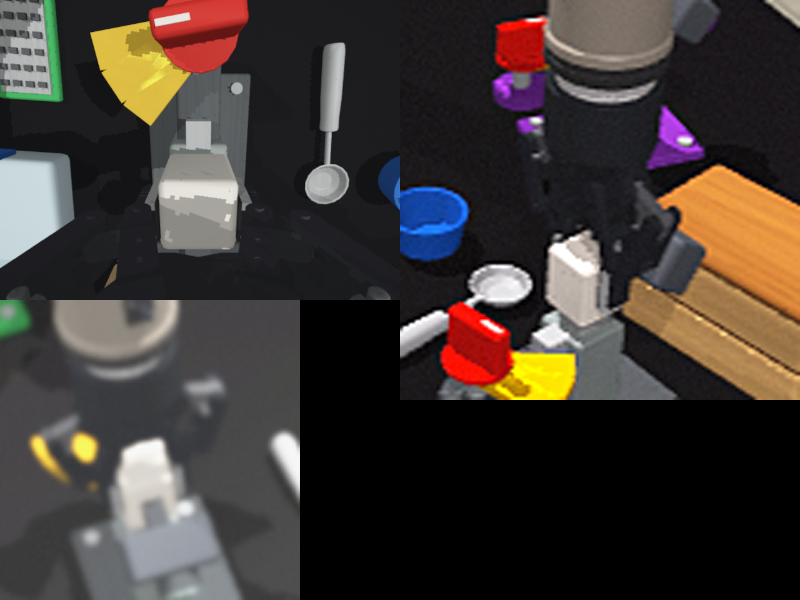

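The fingers hold both sides of the white grip block. The width of 40 mm means the button is flush. I'll pull up.

Request:
arm_command(xyz=[[0,0,-0.2],[0,0,-0.4],[0,0,-0.5],[0,0,-0.5],[0,0,-0.5],[0,0,-0.5],[0,0,-0.5],[0,0,-0.5],[0,0,-0.5],[0,0,-0.4],[0,0,0]], twist=[[0,0,0],[0,0,0],[0,0,0],[0,0,0],[0,0,0],[0,0,0],[0,0,0],[0,0,0],[0,0,0],[0,0,0],[0,0,0]], fingers=[1,1,1,1,1,1,1,1,1,1,1], force=30)

```text
clock: 14.42
ee_pos: [544.6, -116.8, 137.8]
tool_rot: [-0.406, 3.114, -0.003]
wrist_force: [3.3, -6.7, -2.7]
width: 39.3
grip_force: 33.4
```

```bash
python3 w.py; sed -i "s/'clamp_grip',138/'clamp_grip',138/" f.py
python3 - <<'E'
from h import *
d=capture('side');s=capture('scene')
print([(q['point'],round(q['score'],2)) for q in spot_point('mast_grip',d)[:4]],[(q['point'],round(q['score'],2)) for q in spot_point('mast_grip',s)[:4]])
for z in (145,190): print(z,proj(d,(543.5,-115.5,z)),proj(s,(543.5,-115.5,z)))
E
```

```text
clk 14.4167 pos [ 544.6 -116.8  137.8] yyaw 1.83 zax [ 0.002 -0.002 -1.   ]
q [-0.42  0.41  0.66  1.94 -0.32  0.9   2.23] F [ 3.3 -6.7 -2.7] M [-0.91 -0.59 -0.07] w 39.3 g 33.4
[([385.0, 244.0], 0.96)] [([146.7, 179.8], 0.94), ([313.6, 422.4], 0.73), ([234.8, 257.0], 0.64)]
145 (np.float64(267.2595993591654), np.float64(390.4596779261169)) (np.float64(249.97834853639097), np.float64(258.0131844525705))
190 (np.float64(250.2382441065341), np.float64(391.85317542359604)) (np.float64(237.30273843303482), np.float64(255.92013604013755))
```

The post followed past the first stop (scene grip row 250 to 235). I'll continue to the top stop.

Request:
arm_command(xyz=[[0,0,-0.5],[0,0,-0.5],[0,0,-0.5],[0,0,-0.5],[0,0,-0.4],[0,0,-0.2],[0,0,-0.1],[0,0,0]], twist=[[0,0,0],[0,0,0],[0,0,0],[0,0,0],[0,0,0],[0,0,0],[0,0,0],[0,0,0]], fingers=[1,1,1,1,1,1,1,1])

```text
clock: 15.28
ee_pos: [544.6, -116.7, 164.4]
tool_rot: [-0.406, 3.114, -0.003]
wrist_force: [3.8, -7.2, -2.5]
width: 39.9
grip_force: 33.5
```

```bash
python3 w.py
```

```text
clk 15.2833 pos [ 544.6 -116.7  164.4] yyaw 1.83 zax [ 0.002 -0.002 -1.   ]
q [-0.44  0.37  0.68  1.91 -0.29  0.95  2.21] F [ 3.8 -7.2 -2.5] M [-0.84 -0.68 -0.05] w 39.9 g 33.5
```

Up 71.4 mm with no stop felt yet. I'll creep on.

Request:
arm_command(xyz=[[0,0,-0.1],[0,0,-0.1],[0,0,0],[0,0,0]], twist=[[0,0,0],[0,0,0],[0,0,0],[0,0,0]], fingers=[1,1,1,1])

```text
clock: 15.62
ee_pos: [544.5, -116.8, 165.2]
tool_rot: [-0.406, 3.114, -0.005]
wrist_force: [9.2, -7.7, -14.1]
width: 39.9
grip_force: 34.3
```

```bash
python3 w.py
```

```text
clk 15.6167 pos [ 544.5 -116.8  165.2] yyaw 1.83 zax [ 0.002 -0.003 -1.   ]
q [-0.44  0.37  0.68  1.91 -0.28  0.95  2.21] F [  9.2  -7.7 -14.1] M [-0.97 -1.61 -0.04] w 39.9 g 34.3
```

Downward force jumped to 14 N, so it is against the second stop at 72 mm. I'll hold briefly, check and take one look.

Request:
arm_command(xyz=[[0,0,0],[0,0,0],[0,0,0],[0,0,0],[0,0,0],[0,0,0]], twist=[[0,0,0],[0,0,0],[0,0,0],[0,0,0],[0,0,0],[0,0,0]], fingers=[1,1,1,1,1,1])

```text
clock: 16.12
ee_pos: [544.5, -116.8, 165.2]
tool_rot: [-0.406, 3.114, -0.005]
wrist_force: [8.0, -8.4, -13.8]
width: 39.9
grip_force: 34.3
```

```bash
python3 w.py
python3 - <<'E'
from h import *
c=capture('wrist');d=capture('side');s=capture('scene')
B=cv2.resize(d['color'][160:320,330:490],(400,400),interpolation=cv2.INTER_CUBIC)
C=cv2.resize(s['color'][180:340,190:350],(400,400),interpolation=cv2.INTER_CUBIC)
cv2.imwrite('pics/end.png',np.hstack([C,B])[...,::-1])
E
```

```text
clk 16.1167 pos [ 544.5 -116.8  165.2] yyaw 1.83 zax [ 0.002 -0.003 -1.   ]
q [-0.44  0.37  0.68  1.91 -0.28  0.95  2.21] F [  8.   -8.4 -13.8] M [-1.01 -1.62 -0.01] w 39.9 g 34.3
```

View pics/end.png

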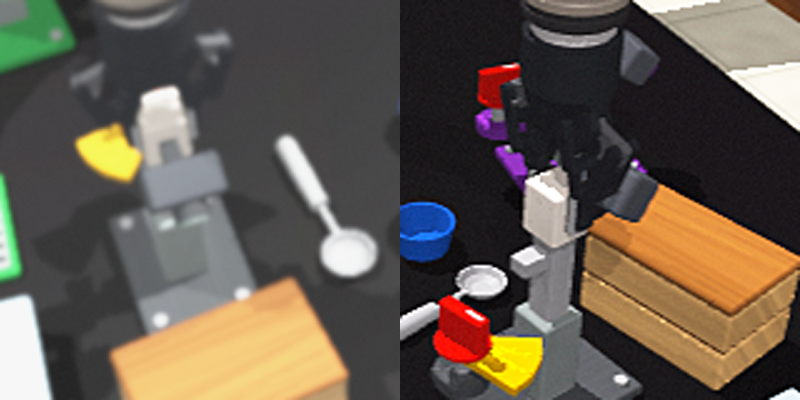

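The post is fully extended (crop 550, 270), the tongue is clear, the block is gripped, and the lunch things are where they were. The hold is steady, so I'm handing in.

```bash
python3 -c "from workcell import *; print(sign_off())"
```

```text
the job is handed in; nothing more can be done
None
```

The job is handed in: the red knob is at its clockwise stop, and the arm is holding the post at its second stop (about 72 mm up) with the button squeezed; the lunch things were not touched.

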